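Bolt down the sprung cover of a sensor test fixture

TASK

Swing the sensor test fixture's cover down onto its sprung pins, then push its sliding bolt across by the red tab until the tip has gone right through the yellow keeper and the bolt is fully home, so that the cover stays locked down. The keeper's height is set differently every time, so press the cover down to where the bolt lines up by feel, and push gently: never ram the bolt's tip against the keeper. Leave the screwdriver, pliers and tape where they lie.

Things in the scene. Friction and masses are not known exactly. Their poses are not given: they have to be found in the camera images.
- fixture: Sensor test fixture, screwed down. Aluminium base plate 205 x 230 x 12 mm (x -110..95, y -95..135 mm in its frame). Origin on the bench at its underside; x points from the front lip towards the cover's hinge, y along the bolt's travel towards the keeper, z up. All offsets (mm) in these notes are in this frame, with the cover at 0 and the bolt at 0.
- cover (a joint): Cover angle, rad: 0 = flat on its hard stop, grows as the front lip lifts. Stiff hinge (about 0.36 N m, 2 N at the lip): it stays where put. Below about 0.17 two sprung pins push it back up to 0.17 when let go; holding it down at the bolt tab takes about 5 N, rising to 10 N at 0. The bolt's height rises 1.17 mm per 0.01 rad.
- cover_hinge (a point): Middle of the cover's hinge line, which runs along y at x = 72, z = 48. The cover is an aluminium plate with a clear window, 8 mm thick, y -79..79, reaching to x = -105, its top at z = 52.
- cover_pad (a point): Centre of the top of the black rubber press pad (24 x 70 mm) on the cover's front lip: x = -92, y = 0, z = 55 (164 mm from the hinge line, 7 mm above it). Press here to swing the cover down.
- bolt (a joint): Bolt travel in m: 0 = drawn back, 0.040 = fully home at its stop, towards +y of the fixture. Sliding friction about 1.5 N plus rubbing in the keeper; it stays where it is left. The tip meets the keeper's face at 0.013 and passes its back at 0.033.
- bolt_tab (a point): Centre of the top edge of the bolt's red upright grip tab, 22 mm (x) by 12 mm (y), standing 49 mm above the cover's top: x = -45, y = -30, z = 101. It slides with the bolt and rides on the cover. Bolt guides, up to 17 mm above the cover, stand at y -78..-64 and 52..66, x -62..-28.
- bolt_tip (a point): Centre of the tip of the bolt's flat steel bar, 6 mm (x) by 10 mm (z), along y: x = -45, y = 72, z = 61 (102 mm further in y and 40 mm lower than the tab's top).
- keeper: Dark steel keeper bracket on the base plate; origin at its underside, x = -45, y = 95, z = 12. Between its cheeks sits the yellow keeper eye, 31 mm (x) by 20 mm (y, from 85 to 105), with a through hole for the bolt 17 mm wide and 13.4 mm high and solid yellow faces 16 mm high above it and 20 mm below.
- keeper_mouth (a point): Point of the bracket (not of the eye) in the plane of the eye's near face, level with the bar at cover 0: x = -45, y = 85, z = 61. The eye's height is set anew each time and NOT measured: the hole's centre lies 2 to 15 mm above this point, so the bolt enters at a cover angle somewhere from 0.017 to 0.13, give or take 0.01. At 0.17 the tip meets solid face.
- driver_small: Loose green-handled screwdriver, 137 x 22 x 23 mm, lying on the bench; origin under its middle. Bystander.
- pliers: Loose blue-handled pliers, 129 x 50 x 12 mm, lying flat; origin under the middle. Bystander.
- tape_kapton: Loose roll of yellow tape, 60 mm across, 12 mm high, lying flat; origin under its centre. Bystander.

How it is judged (in metres and radians):
On the way, in this order (a step that is already met when the one before it is completed fails the run):
1. the cover is swung down onto its sprung pins (value of joint cover below 0.19 rad), for 0.2 s.
2. the bolt is fully home with the cover held down (value of joint bolt above 0.036 m and value of joint cover below 0.15 rad), for 0.2 s.
At the end, for the whole second after the job is handed in: The bolt is home through the keeper (travel over 36 mm of 40) and holds the cover down (cover angle under 0.15 rad; unbolted it would spring back to 0.17) (all of step 2); the robot touches nothing.
It fails at once if the keeper is struck or pushed with more than 20 N (contact force between keeper and anything else above 20 N).
It fails at once if the green-handled screwdriver is moved more than 30 mm (distance of driver_small from where it was at the start of the episode above 0.03 m).
It fails at once if the blue-handled pliers is moved more than 30 mm (distance of pliers from where it was at the start of the episode above 0.03 m).
It fails at once if the roll of yellow tape is moved more than 30 mm (distance of tape_kapton from where it was at the start of the episode above 0.03 m).
It also fails if it takes over 70 s, if anything falls off the work surface, if the arm or the gripper's body presses on something with over 40 N, if the wrist force passes 120 N, or if a joint passes its speed limit or range.

ROBOT

A 6-joint arm with a two-finger parallel gripper is mounted at the origin on a cart in front of the work surface, level with it; the furniture and walls round the work are solid. World frame = base frame: x ahead of the robot, y to its left, z up, the work surface at z = 0. Lengths are in mm, angles in rad, forces in N, time in s.
With the tool pointing down it reaches from about 350 to 875 mm from the base axis. Payload 4.2 kg.
Tool frame: the origin (TCP) lies between the finger pads; the fingertips stand 17 mm ahead of it and the grasp point (between the pads) lies 2 mm behind it (nose_length is the distance from the TCP to the fingertips, in mm); z points along the fingers, y is the direction in which the jaws open and shut (so a half turn about z gives the same grasp; the last joint's range is limited). The gripper opens to 85 mm and grips with 20 to 120 N. Pads are 22 mm wide; open, the fingers measure 114 mm over their backs; the gripper's body (76 mm by 85 mm) begins 54 mm behind the grasp point. The pads swing forward as they close: fully open they stand 13 mm farther back than shut.
Start: joints at [1.419, 0.385, 0.008, 0, -1.194, -0.259], TCP at [249.556, 572.993, 220.612] pointing down, gripper open.
Joint ranges: [-3.14, 3.14], [-1.21, 2.06], [-1.07, 1.41], [-3.16, 2.05], [-2.99, -0.16], [-3.1, 3.1]. Speed limits (rad/s): [2.79, 2.79, 3.14, 3.14, 3.14, 3.14].

INTERFACE

Orientations are given as a unit quaternion [x, y, z, w].
In Python, from bench import * gives the robot as it stands.
- The arm moves only by the tool jog_arm, never from a script. Its argument "increments" is a list of rows, each a list of 4 numbers: the shift along the tool's x, y, z in m, then the turn about the tool's z in degrees. A call has 1 to 10 rows; each row is the pose to reach, as a shift and turn from the pose measured when the call began, along the tool's axes at that moment; what a row does not reach only later rows make up. A row lasts 1/8 s, in which the tool goes at most 62.5 mm and 10.7 degrees, less where a joint would pass 70% of its speed; a pose out of reach is approached as far as the arm can. A call with a gripper value outside its range is refused whole. "hand" is the gripper's target within -1 to 1 (fully open at 1, half-way at 0, shut at -1), set as the call begins (left out, the last holds). The fingers move at their own pace and stop on an object; the grip force is fixed at half the most. Time passes only in rows, so rows that repeat a pose let the fingers close. It gives the time, the measured TCP pose, the force and the opening at its end, in the units of the state.
- read_state(): the state, without advancing time (a new reading comes with each control period).
- get_image(name): name is "side" or "top" or "wrist"; returns the picture (400x640x3 uint8, red, green, blue); there is no depth.
- calibration(name): a dict with "fx", "fy", "cx", "cy" (pixels), "position" and "rotation" of the camera in the world; the wrist camera has in their place "hand_eye" (4x4, takes a point from camera to tool coordinates, whose origin is the TCP and whose axes are the flange's). Camera axes: x right, y up, looking along -z (the intrinsics and any distortion apply to the point x, -y, -z); pixel columns grow to the right and rows downward; lengths in mm; the calibration is good to about 2 mm. The wrist camera is an equidistant fisheye: a pixel r from the principal point sees the ray r / f radians off the axis. A picture is of the moment at which its call begins: read the wrist's pose just before it. calibration takes no time and is no camera call.
- job_done(): hands the job in, once; it reports no verdict.
The state is a dict: "clock": time; "joints": joint angles; "joint_vel": joint speeds; "joint_efforts": joint torques, N m; "position": TCP position; "ee_rot": TCP orientation; "contact_force": force on the tool from outside, world axes, zero at the start; "wrist_torque": the same for the moment, N m; "gripper_width": finger opening in mm.
Only numpy, scipy, OpenCV 4.12 (cv2) and the standard library are available. Lean on these libraries where they do the work, as an engineer would, in place of code of your own. Each camera call takes 0.05 s, during which the arm holds its last target.

## Working session

There is one attempt and no reset: what is moved stays moved. The work goes in short steps, Python scripts to look and compute and a tool call to move; the robot and the scene stay as the last step left them, time stands still between calls to the robot, and variables do not carry over. Pictures are saved under pics/ and viewed, and the job is handed in when it is done.

Besides the shell and the picture viewer there is one more tool, called after "Request:" as a command line: name --pt "numbers of a row" for each row, then --argument value for the rest. jog_arm: Moves the arm, as the interface text tells. Its arguments: {"type":"object","properties":{"increments":{"type":"array"},"hand":{"type":"number"}},"required":["increments"]}

```bash
mkdir -p pics; ls
python3 - <<'E'
from bench import *
import cv2
print(read_state())
for n in ("side","top","wrist"):
    c=calibration(n); print(n,c)
    cv2.imwrite(f"pics/{n}0.png",cv2.cvtColor(get_image(n),cv2.COLOR_RGB2BGR))
E
```

```text
pics
{'clock': 0.0, 'joints': array([ 1.41859691e+00,  3.85580932e-01,  6.61719523e-03, -4.98579063e-04,
       -1.19400167e+00, -2.58636046e-01]), 'joint_vel': array([ 1.83969471e-04, -3.70562347e-04,  6.78395348e-04,  3.44813765e-04,
       -1.44144148e-03, -5.28327751e-05]), 'joint_efforts': array([-1.70599462e-03, -3.92288268e+01,  1.88406676e+01,  4.18607891e+00,
       -4.58289942e-03, -3.75260100e-06]), 'position': array([249.32948052, 572.4477472 , 219.50358385]), 'ee_rot': array([ 9.78956496e-01, -2.04066043e-01, -1.73683738e-04,  1.09533011e-03]), 'contact_force': array([-0.23553896,  0.19199358,  1.06350954]), 'wrist_torque': array([-0.03582716, -0.01000744, -0.05347035]), 'gripper_width': 85.58113480601075}
side {'fx': 400.3344848847316, 'fy': 400.3344848847316, 'cx': 320.27663175867065, 'cy': 193.8526029460027, 'position': array([293.73248078, 465.68343635, 639.52773696]), 'rotation': array([-0.07988238,  0.41819267,  0.89056244, -0.16010073])}
top {'fx': 427.61126763868674, 'fy': 427.61126763868674, 'cx': 325.6986110215032, 'cy': 194.92397518049404, 'position': array([ 361.68916078, -149.56927758,  908.39516826]), 'rotation': array([ 0.06482343, -0.07105823, -0.70218475,  0.7054681 ])}
wrist {'fx': 309.70691628693146, 'fy': 309.70691628693146, 'cx': 320.76602227915595, 'cy': 203.2207503880691, 'hand_eye': array([[ 4.19513463e-04,  9.54010899e-01,  2.99771626e-01,
         7.70419186e+01],
       [ 9.99999456e-01, -1.14003080e-04, -1.03663264e-03,
        -2.78589297e-01],
       [-9.54783952e-04,  2.99771898e-01, -9.54010428e-01,
        -1.52632828e+02],
       [ 0.00000000e+00,  0.00000000e+00,  0.00000000e+00,
         1.00000000e+00]])}
```

View pics/side0.png

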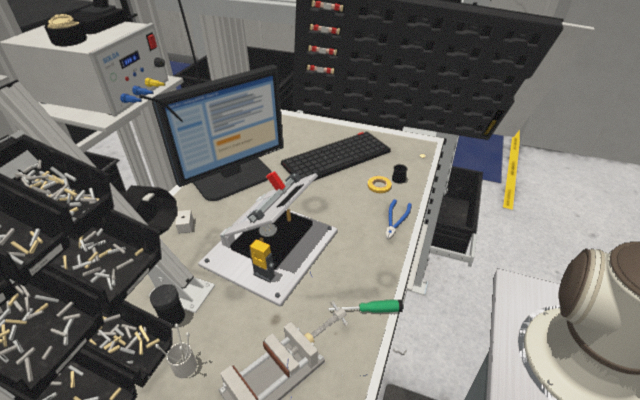

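View pics/top0.png

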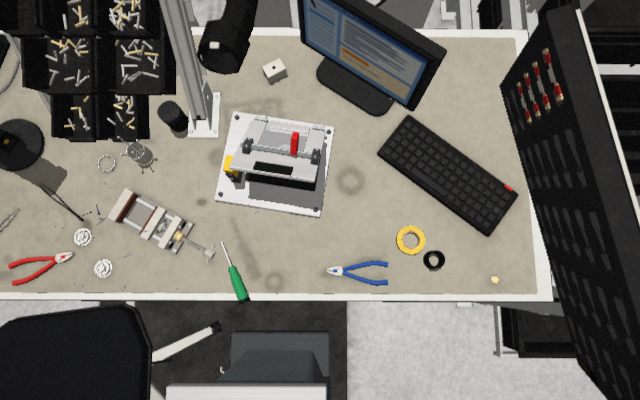

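View pics/wrist0.png

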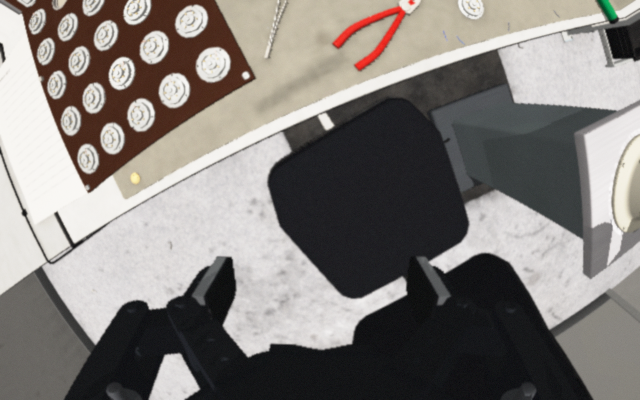

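```bash
cat > h.py <<'E'
import numpy as np, cv2
from scipy.spatial.transform import Rotation as R
from bench import *
def ray(n,u,v):
    c=calibration(n); d=R.from_quat(c['rotation']).apply([(u-c['cx'])/c['fx'],-(v-c['cy'])/c['fy'],-1]); return np.array(c['position']),d/np.linalg.norm(d)
def onz(n,u,v,z):
    p,d=ray(n,u,v); return p+d*(z-p[2])/d[2]
def proj(n,P):
    c=calibration(n); q=R.from_quat(c['rotation']).inv().apply(np.array(P)-c['position']); return np.array([c['cx']+c['fx']*q[0]/-q[2], c['cy']-c['fy']*q[1]/-q[2]])
def tri(a,b):
    (p,d),(q,e)=a,b
    A=np.stack([d,-e],1); s=np.linalg.lstsq(A,q-p,rcond=None)[0]
    x=p+d*s[0];y=q+e*s[1]; return (x+y)/2,np.linalg.norm(x-y)
def save(im,f): cv2.imwrite(f,cv2.cvtColor(im,cv2.COLOR_RGB2BGR))
E
python3 - <<'E'
import cv2
a=cv2.imread('pics/top0.png')[100:225,205:345]; cv2.imwrite('pics/topz.png',cv2.resize(a,None,fx=4.7,fy=4.7,interpolation=cv2.INTER_CUBIC))
a=cv2.imread('pics/side0.png')[160:310,190:350]; cv2.imwrite('pics/sidez.png',cv2.resize(a,None,fx=4,fy=4,interpolation=cv2.INTER_CUBIC))
E
```

```text
(no output)
```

View pics/topz.png

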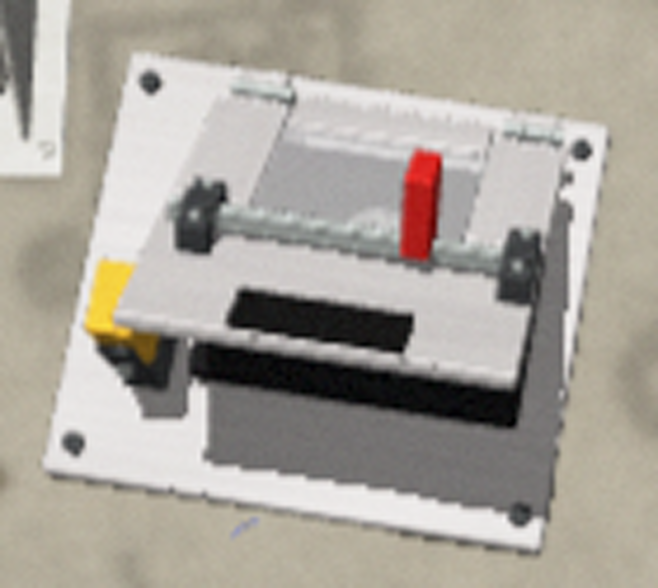

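View pics/sidez.png

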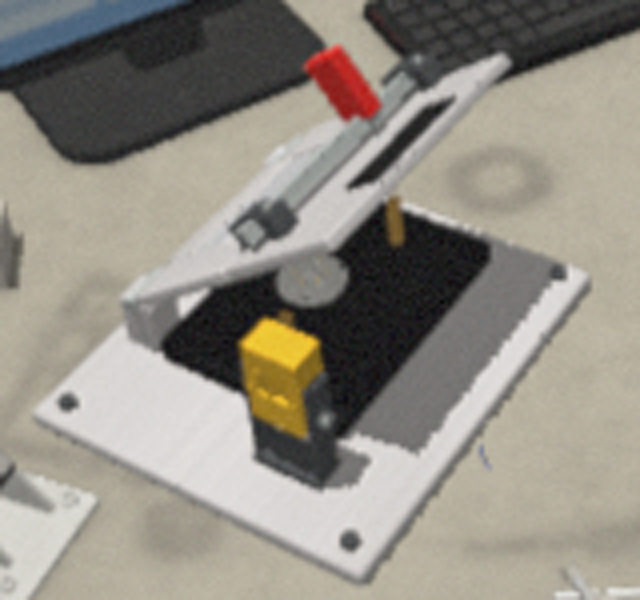

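```bash
cat > fix.py <<'E'
from h import *
obj=np.array([[95,135],[95,-95],[-110,-95],[-110,135]],float)
def fit(W):
    a=obj-obj.mean(0); b=W-W.mean(0)
    th=np.arctan2((a[:,0]*b[:,1]-a[:,1]*b[:,0]).sum(),(a*b).sum())
    c,s=np.cos(th),np.sin(th); Rm=np.array([[c,-s],[s,c]]); t=W.mean(0)-Rm@obj.mean(0)
    return th,t,np.linalg.norm((Rm@obj.T).T+t-W,axis=1)
if __name__=='__main__':
    pt=[(133,53),(608,128),(540,545),(47,468)]
    W=np.array([onz('top',205+u/4.7,100+v/4.7,12)[:2] for u,v in pt]); print(W,fit(W))
    ps=[(35,413),None,(590,275),(365,570)]
    for i,p in enumerate(ps):
        if p: print(i,onz('side',190+p[0]/4,160+p[1]/4,12)[:2])
    th,t,_=fit(W); Rm=np.array([[np.cos(th),-np.sin(th)],[np.sin(th),np.cos(th)]])
    # tab top centre: both views
    tab,e=tri(ray('top',205+427/4.7,100+155/4.7),ray('side',190+327/4,160+52/4)); print('tab',tab,e, Rm.T@(tab[:2]-t))
    for nm,u,v,us,vs in [('lip+y corner',117,315,335,248),('lip-y corner',518,380,510,62)]:
        P,e=tri(ray('top',205+u/4.7,100+v/4.7),ray('side',190+us/4,160+vs/4)); print(nm,P,e,Rm.T@(P[:2]-t))
E
python3 fix.py
```

```text
[[ 724.08395782   48.27956802]
 [ 688.51197143 -175.69932333]
 [ 491.00120664 -145.06896061]
 [ 525.01247197   78.15060824]] (np.float64(-0.15304925306739403), array([611.51568409, -69.49413641]), array([2.23085876, 3.24139228, 3.09574948, 3.02385298]))
0 [720.36765355  50.36874775]
2 [ 486.78778471 -141.5660947 ]
3 [522.3922604   78.06296795]
tab [ 618.78789605 -101.75476757  161.92918204] 6.824579866408617 [ 12.10541781 -30.77486392]
lip+y corner [556.85679381  17.65522593 153.32858949] 5.395124177101308 [-67.30610545  77.7977751 ]
lip-y corner [ 532.96432005 -137.28298749  151.89275322] 4.10672940528582 [-67.29858582 -78.97180174]
```

```bash
cat >> h.py <<'E'
TH=-0.153; T0=np.array([610,-69.])
def F(x,y,z):
    c,s=np.cos(TH),np.sin(TH); return np.array([T0[0]+c*x-s*y,T0[1]+s*x+c*y,z])
def toF(P):
    c,s=np.cos(TH),np.sin(TH); d=np.array(P)[:2]-T0; return np.array([c*d[0]+s*d[1],-s*d[0]+c*d[1],P[2]])
def go(P):
    s=read_state(); r=R.from_quat(s['ee_rot']); sh=r.inv().apply(np.array(P)-s['position'])/1000
    x=r.as_matrix()[:,0]; a=TH-np.arctan2(x[1],x[0])
    print('shift',sh.round(4),'turn',round(-np.degrees(a),2),'F',s['contact_force'].round(2),'inF',toF(s['position']).round(1),'w',round(s['gripper_width'],1),'t',s['clock'],'ztilt',r.as_matrix()[:,2].round(3))
E
python3 - <<'E'
from h import *
go(F(-56,0,207+100)); go(F(-56,0,207)) 
# keeper eye via side: zoom
a=get_image('side')
s=cv2.resize(a[225:290,230:295],None,fx=9,fy=9,interpolation=cv2.INTER_CUBIC); save(s,'pics/eye.png')
E
```

```text
shift [ 0.5327  0.4586 -0.0864] turn -14.78 F [ 0.11  0.   -0.31] inF [-454.2  579.1  219.8] w 85.3 t 0.15 ztilt [-0.001 -0.002 -1.   ]
shift [0.5327 0.4584 0.0136] turn -14.78 F [ 0.11  0.   -0.31] inF [-454.2  579.1  219.8] w 85.3 t 0.15 ztilt [-0.001 -0.002 -1.   ]
```

View pics/eye.png

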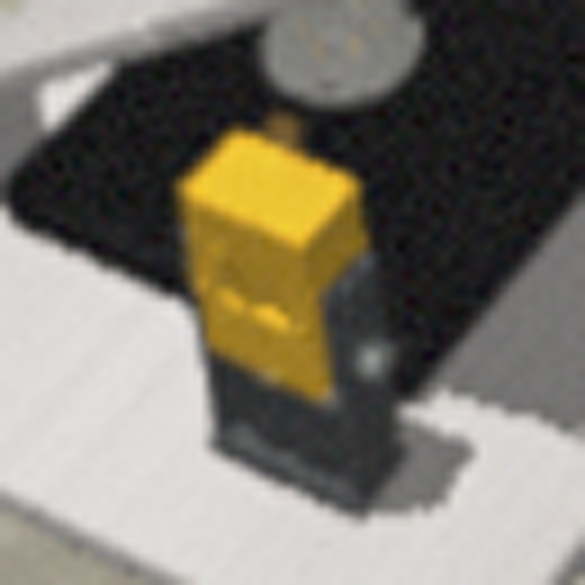

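Run:
```python
from h import *
from scipy.optimize import least_squares
obs=[((178,187),(-29.5,105)),((240,128),(-29.5,85)),((362,185),(-60.5,85)),((303,247),(-60.5,105))]
pl=[((190+35/4,160+413/4),(95,135,12)),((190+590/4,160+275/4),(-110,-95,12)),((190+365/4,160+570/4),(-110,135,12))]
c=calibration('side')
def f(p):
    th,tx,ty,ze=p[:4]; cc,s=np.cos(th),np.sin(th); r=[]
    L=[((230+u/9,225+v/9),(x,y,ze)) for (u,v),(x,y) in obs]+pl
    for uv,(x,y,z) in L: r.extend(proj('side',[tx+cc*x-s*y,ty+s*x+cc*y,z+p[4]])-uv)
    r.append(p[4]/1.); return np.array(r)
s=least_squares(f,[TH,610,-69,92,0]); print(s.x,s.fun.round(2)); ze=s.x[3]; print('hole centre',ze-22.7,'theta',(ze-22.7-61)/117)
```

```text
[-1.53036447e-01  6.09950843e+02 -6.94281331e+01  9.72451663e+01
 -3.80258449e-01] [ 0.46  0.38  0.05  0.04  0.13 -0.4   0.34 -0.17 -1.41 -0.71  0.73 -1.35
 -0.32  1.37 -0.38]
hole centre 74.54516628350486 theta 0.115770651995768
```

Request:
jog_arm --pt "0.05 0.045 -0.08 -5" --pt "0.1 0.09 -0.086 -10" --pt "0.15 0.13 -0.086 -14.8" --pt "0.2 0.17 -0.086 -14.8" --pt "0.25 0.21 -0.086 -14.8" --pt "0.3 0.25 -0.086 -14.8" --pt "0.35 0.3 -0.086 -14.8" --pt "0.4 0.34 -0.086 -14.8" --pt "0.45 0.385 -0.086 -14.8" --pt "0.49 0.42 -0.086 -14.8" --hand -1

```text
clock: 1.45
position: [510.9, 33.5, 306.6]
ee_rot: [0.997, -0.076, 0.0, 0.0]
contact_force: [1.6, 0.2, -0.3]
gripper_width: 0.2
```

Run:
```python
from h import *
go(F(-56,0,207))
```

```text
shift [0.0575 0.0861 0.0997] turn 0.03 F [ 1.62  0.24 -0.34] inF [-113.5   86.2  306.6] w 0.2 t 1.45 ztilt [ 0.    -0.001 -1.   ]
```

Request:
jog_arm --pt "0.03 0.045 0" --pt "0.055 0.086 0" --pt "0.055 0.086 0.05" --pt "0.055 0.086 0.09" --pt "0.055 0.086 0.1" --pt "0.055 0.086 0.1" --hand -1

```text
invalid input
```

Request:
jog_arm --pt "0.055 0.086 0 0" --pt "0.055 0.086 0 0" --pt "0.055 0.086 0.05 0" --pt "0.055 0.086 0.09 0" --pt "0.055 0.086 0.1 0" --pt "0.055 0.086 0.1 0" --hand -1

```text
clock: 2.2
position: [552.6, -60.0, 207.2]
ee_rot: [0.997, -0.076, 0.0, 0.001]
contact_force: [-0.2, 1.3, 1.2]
gripper_width: 0.0
```

Run:
```python
from h import *
go(F(-56,0,180)); save(get_image('side')[130:330,170:400].repeat(3,0).repeat(3,1)[:600],'pics/s2.png')
go(F(-56,0,180))
```

```text
shift [0.0021 0.0001 0.0272] turn 0.07 F [-0.18  1.3   1.21] inF [-5.810e+01  2.000e-01  2.072e+02] w 0.0 t 2.2 ztilt [ 0.    -0.002 -1.   ]
shift [0.0014 0.0004 0.0282] turn 0.08 F [0.23 0.51 0.77] inF [-57.5   0.4 208.2] w 0.0 t 2.25 ztilt [ 0.003 -0.001 -1.   ]
```

View pics/s2.png

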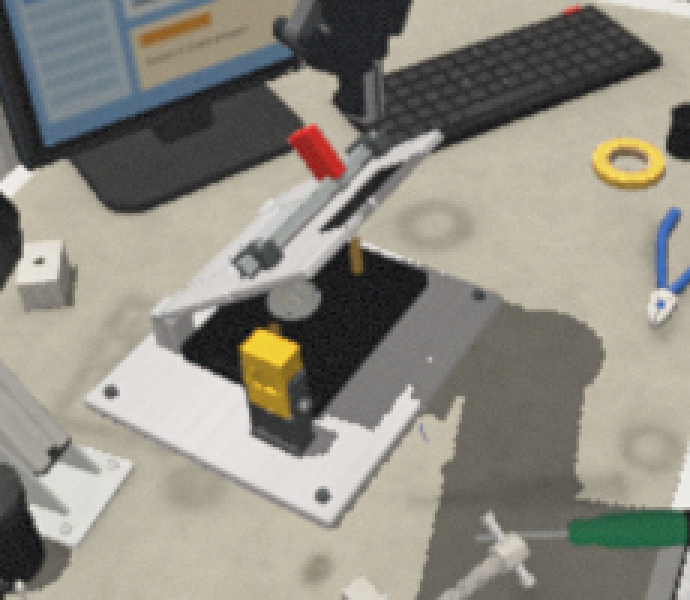

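Request:
jog_arm --pt "0 0 0.02 0" --pt "0 0 0.037 0" --pt "-0.003 0 0.045 0" --pt "-0.007 0 0.053 0" --pt "-0.011 0 0.06 0" --pt "-0.015 0 0.067 0" --pt "-0.019 0 0.074 0" --pt "-0.022 0 0.081 0" --pt "-0.025 0 0.088 0" --pt "-0.027 0 0.095 0"

```text
clock: 3.5
position: [526.7, -55.8, 112.6]
ee_rot: [0.997, -0.076, 0.001, 0.001]
contact_force: [-1.7, -1.2, 2.2]
gripper_width: -0.3
```

Run:
```python
from h import *
go(F(-88,0,99))
```

```text
shift [-0.0037  0.0003  0.0136] turn 0.08 F [-1.67 -1.24  2.23] inF [-84.3   0.3 112.6] w -0.3 t 3.5 ztilt [ 0.003 -0.001 -1.   ]
```

Request:
jog_arm --pt "-0.002 0 0.005 0" --pt "-0.003 0 0.01 0" --pt "-0.004 0 0.014 0" --pt "-0.004 0 0.016 0" --pt "-0.004 0 0.016 0"

```text
clock: 4.12
position: [523.2, -55.2, 96.5]
ee_rot: [0.997, -0.076, 0.002, 0.001]
contact_force: [-0.1, 0.3, 0.4]
gripper_width: 0.2
```

Run:
```python
from h import *
go(F(-88,0,99)); save(get_image('side')[130:330,170:400].repeat(3,0).repeat(3,1)[:600],'pics/s3.png')
```

```text
shift [-0.0001  0.0004 -0.0025] turn 0.08 F [-0.06  0.26  0.44] inF [-87.9   0.4  96.5] w 0.2 t 4.125 ztilt [ 0.003 -0.001 -1.   ]
```

View pics/s3.png

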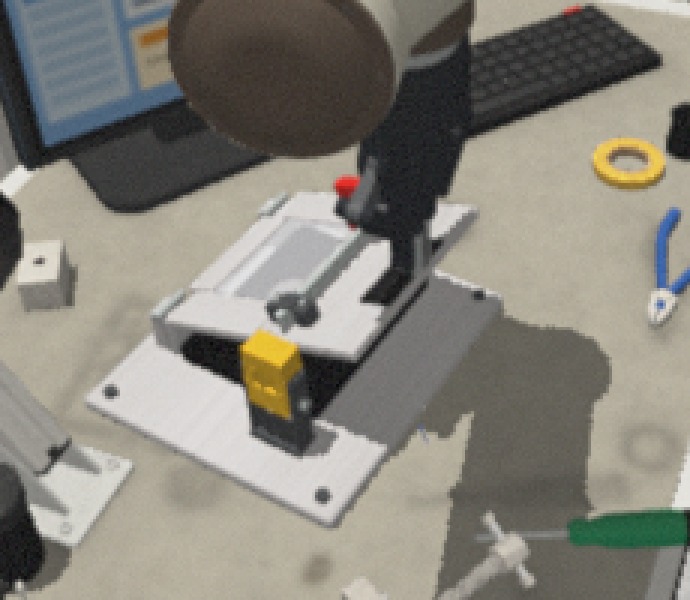

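Request:
jog_arm --pt "0 0 0.001 0" --pt "0 0 0.002 0" --pt "0 0 0.003 0" --pt "0 0 0.003 0"

```text
clock: 4.68
position: [523.3, -55.3, 93.5]
ee_rot: [0.997, -0.076, 0.002, 0.0]
contact_force: [-0.5, 0.5, 0.1]
gripper_width: 0.1
```

Request:
jog_arm --pt "0 0 0.001 0" --pt "0 0 0.002 0" --pt "0 0 0.003 0" --pt "0 0 0.003 0"

```text
clock: 5.18
position: [523.4, -55.3, 90.4]
ee_rot: [0.997, -0.076, 0.002, 0.001]
contact_force: [0.5, 0.8, -0.0]
gripper_width: -0.0
```

Run:
```python
from h import *
go(F(-88,0,99)); save(get_image('wrist'),'pics/w4.png');save(cv2.resize(get_image('side')[180:280,230:350],None,fx=6,fy=6,interpolation=2),'pics/s4.png')
```

```text
shift [-0.0003  0.0004 -0.0086] turn 0.08 F [ 0.46  0.81 -0.02] inF [-87.7   0.4  90.4] w -0.0 t 5.175 ztilt [ 0.004 -0.001 -1.   ]
```

View pics/w4.png

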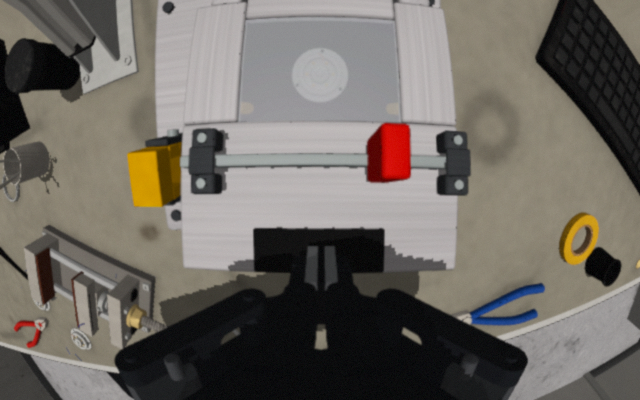

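View pics/s4.png

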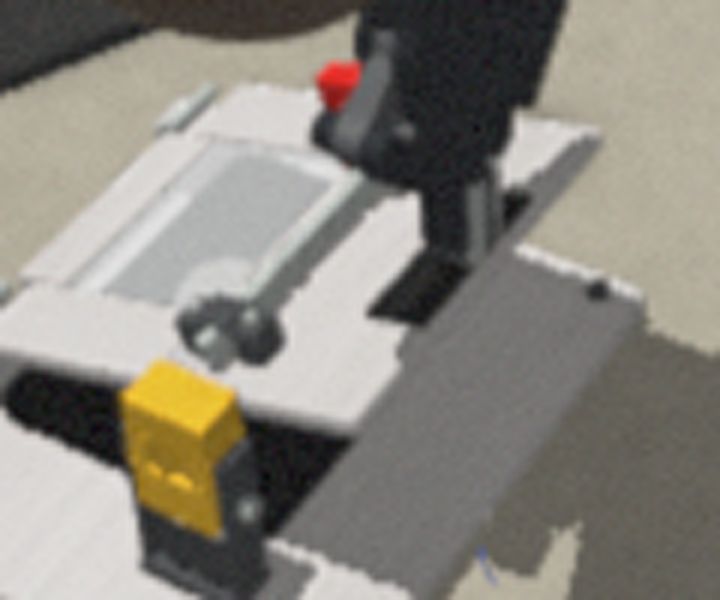

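Run:
```python
from h import *
for uv in [(230+352/6,180+415/6),(230+605/6,180+130/6)]:
    p,d=ray('side',*uv)
    for th in (0,.05,.1,.14,.17,.2,.25):
        Y=79 if uv[0]<300 else -79
        P=F(72-177*np.cos(th)+4*np.sin(th),Y,48+177*np.sin(th)+4*np.cos(th)); print(th,(proj('side',P)-uv).round(1))
for z in (70,75,80,85): print(z,(proj('side',F(-88,0,z))-[230,180])*6)
```

```text
0 [ 5.  18.9]
0.05 [ 4.5 15.8]
0.1 [ 3.9 12.5]
0.14 [3.2 9.7]
0.17 [2.6 7.6]
0.2 [2.  5.5]
0.25 [0.7 1.9]
0 [ 2.2 16.2]
0.05 [ 2.1 13.1]
0.1 [1.7 9.9]
0.14 [1.4 7.2]
0.17 [1.  5.2]
0.2 [0.6 3.2]
0.25 [-0.3 -0.2]
70 [462.60868277 312.40638344]
75 [462.16697562 301.72887251]
80 [461.72172643 290.96573867]
85 [461.27289241 280.11594787]
```

```bash
cat >> h.py <<'E'
def wproj(P,st=None,tool=False):
    c=calibration('wrist'); st=st or read_state()
    t=np.array(P,float) if tool else R.from_quat(st['ee_rot']).inv().apply(np.array(P)-st['position'])
    H=np.array(c['hand_eye']); q=H[:3,:3].T@(t-H[:3,3]); q=np.array([q[0],-q[1],-q[2]])
    rr=np.hypot(q[0],q[1]); a=np.arctan2(rr,q[2]); return np.array([c['cx'],c['cy']])+c['fx']*a*q[:2]/rr
E
python3 - <<'E'
from h import *
for z in (190,200,210): print(z,proj('side',F(-57.5,0,z)))
for z in (-10,0,10,17,25): print(z,wproj([0,0,z],tool=True))
for th in (0,.1,.17,.2,.25,.3):
    Pf=lambda r,h,y:F(72-r*np.cos(th)+h*np.sin(th),y,48+r*np.sin(th)+h*np.cos(th))
    print(th,[wproj(Pf(*a)).round(0) for a in [(164,7,35),(164,7,-35),(177,4,79),(177,4,-79),(117,53,-30)]])
    print('  eye',wproj(F(-60.5,105,97.2)),wproj(F(-60.5,85,97.2)))
st=read_state(); print(st['joints'],st['joint_efforts'])
E
```

```text
190 [290.94874583 180.0866153 ]
200 [290.64676502 175.74204106]
210 [290.33946456 171.32093363]
-10 [320.72149396 262.32503923]
0 [320.71064848 253.71186517]
10 [320.70093118 245.95293865]
17 [320.69471537 240.96891339]
25 [320.68813511 235.67470565]
0 [array([269., 235.]), array([374., 236.]), array([211., 249.]), array([431., 250.]), array([384., 183.])]
  eye [136.22606679 209.91115432] [165.45980132 210.23591939]
0.1 [array([265., 244.]), array([378., 244.]), array([202., 259.]), array([440., 259.]), array([390., 176.])]
  eye [136.22606679 209.91115432] [165.45980132 210.23591939]
0.17 [array([261., 248.]), array([382., 249.]), array([195., 265.]), array([447., 265.]), array([395., 169.])]
  eye [136.22606679 209.91115432] [165.45980132 210.23591939]
0.2 [array([260., 250.]), array([383., 250.]), array([192., 267.]), array([450., 268.]), array([397., 165.])]
  eye [136.22606679 209.91115432] [165.45980132 210.23591939]
0.25 [array([257., 253.]), array([386., 253.]), array([187., 271.]), array([456., 271.]), array([401., 157.])]
  eye [136.22606679 209.91115432] [165.45980132 210.23591939]
0.3 [array([253., 255.]), array([390., 255.]), array([180., 274.]), array([462., 274.]), array([404., 148.])]
  eye [136.22606679 209.91115432] [165.45980132 210.23591939]
[ 0.2045372   0.35353162 -0.41110965  0.00283071 -0.80234875  1.21277895] [-4.42239601e-03 -3.34264719e+01  1.46113309e+01  3.24602254e+00
 -2.48740180e-03  1.68471274e-05]
```

Request:
jog_arm --pt "0 0 0.002 0" --pt "0 0 0.004 0" --pt "-0.001 0 0.006 0" --pt "-0.001 0 0.007 0" --pt "-0.001 0 0.007 0"

```text
clock: 5.9
position: [522.6, -55.0, 83.4]
ee_rot: [0.997, -0.076, 0.002, 0.0]
contact_force: [0.1, 0.7, 0.2]
gripper_width: -0.1
```

Request:
jog_arm --pt "0 0 0.002 0" --pt "0 0 0.004 0" --pt "0 0 0.005 0" --pt "0 0 0.005 0"

```text
clock: 6.4
position: [522.6, -55.1, 78.2]
ee_rot: [0.997, -0.076, 0.002, 0.0]
contact_force: [0.4, 0.0, -0.5]
gripper_width: 0.1
```

Run:
```python
from h import *
go(F(-88,0,99)); save(get_image('wrist'),'pics/w5.png');save(cv2.resize(get_image('side')[180:280,230:350],None,fx=6,fy=6,interpolation=2),'pics/s5.png')
for z in (-10,0,10,17,25): print(z,wproj([11,0,z],tool=True))
```

```text
shift [ 0.0006  0.0005 -0.0208] turn 0.08 F [ 0.37  0.03 -0.52] inF [-88.5   0.5  78.2] w 0.1 t 6.4 ztilt [ 0.004 -0.001 -1.   ]
-10 [320.72936047 243.24760715]
0 [320.7178477  235.41814582]
10 [320.70757301 228.40716775]
17 [320.70101941 223.92364081]
25 [320.69409655 219.17756708]
```

View pics/w5.png

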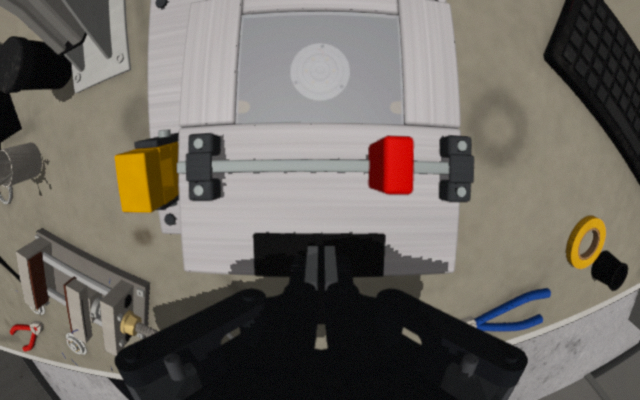

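View pics/s5.png

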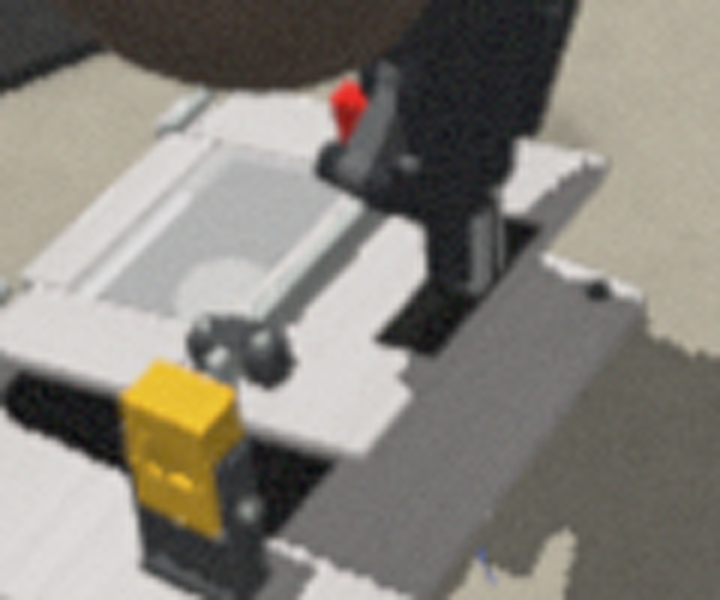

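Request:
jog_arm --pt "0 0 0.001 0" --pt "0 0 0.002 0" --pt "0 0 0.003 0" --pt "0 0 0.003 0"

```text
clock: 7.0
position: [522.7, -55.0, 75.2]
ee_rot: [0.997, -0.076, 0.002, 0.0]
contact_force: [-0.2, -0.4, 0.8]
gripper_width: -0.3
```

Request:
jog_arm --pt "0 0 0.001 0" --pt "0 0 0.002 0" --pt "0 0 0.003 0" --pt "0 0 0.003 0"

```text
clock: 7.5
position: [522.6, -55.1, 72.4]
ee_rot: [0.997, -0.076, 0.002, 0.0]
contact_force: [-1.1, 1.6, 4.0]
gripper_width: 0.1
```

Run:
```python
from h import *
go(F(-88,0,99))
st=read_state()
for th in (0,.05,.1,.14,.17,.2,.25,.3):
    Pf=lambda r,h,y:F(72-r*np.cos(th)+h*np.sin(th),y,48+r*np.sin(th)+h*np.cos(th))
    print(th,[wproj(Pf(*a)).round(0) for a in [(164,7,35),(164,7,-35),(177,4,79),(177,4,-79),(117,53,-30)]])
save(get_image('wrist'),'pics/w6.png');save(cv2.resize(get_image('side')[180:280,230:350],None,fx=6,fy=6,interpolation=2),'pics/s6.png')
```

```text
shift [ 0.0006  0.0005 -0.0266] turn 0.09 F [-1.07  1.61  3.99] inF [-88.5   0.5  72.4] w 0.1 t 7.5 ztilt [ 0.004 -0.001 -1.   ]
0 [array([264., 245.]), array([379., 246.]), array([202., 260.]), array([440., 260.]), array([393., 191.])]
0.05 [array([262., 250.]), array([381., 251.]), array([198., 265.]), array([445., 265.]), array([397., 188.])]
0.1 [array([259., 255.]), array([384., 255.]), array([192., 271.]), array([450., 271.]), array([401., 184.])]
0.14 [array([257., 259.]), array([386., 259.]), array([188., 275.]), array([454., 275.]), array([404., 179.])]
0.17 [array([255., 261.]), array([388., 262.]), array([185., 278.]), array([458., 278.]), array([407., 176.])]
0.2 [array([253., 264.]), array([390., 264.]), array([181., 281.]), array([462., 281.]), array([409., 171.])]
0.25 [array([250., 268.]), array([394., 268.]), array([174., 285.]), array([469., 286.]), array([414., 163.])]
0.3 [array([246., 271.]), array([398., 271.]), array([167., 290.]), array([476., 290.]), array([420., 152.])]
```

View pics/s6.png

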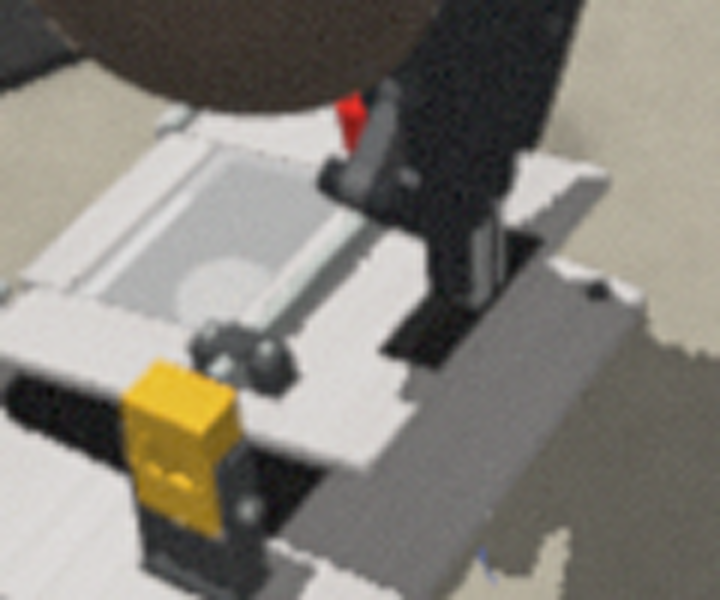

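View pics/w6.png

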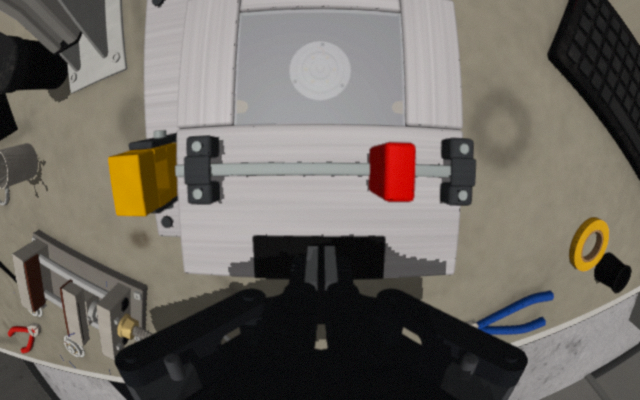

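Request:
jog_arm --pt "0 0 0.001 0" --pt "0 0 0.003 0" --pt "0 0 0.005 0" --pt "0 0 0.005 0"

```text
clock: 8.1
position: [522.1, -55.0, 67.6]
ee_rot: [0.997, -0.076, 0.002, 0.001]
contact_force: [-1.8, 0.8, 4.8]
gripper_width: 0.1
```

Request:
jog_arm --pt "0 0 -0.003 0" --pt "0 0 -0.006 0" --pt "0 0 -0.03 0" --pt "0 0 -0.06 0" --pt "0 0 -0.1 0" --pt "0 0 -0.1 0" --hand 0

```text
clock: 8.85
position: [523.9, -54.7, 170.7]
ee_rot: [0.997, -0.076, 0.005, -0.0]
contact_force: [-0.6, 0.2, -0.0]
gripper_width: 42.5
```

Run:
```python
from h import *
go(F(-88,0,99))
save(get_image('wrist'),'pics/w7.png');save(cv2.resize(get_image('side')[160:285,230:350],None,fx=4.8,fy=4.8,interpolation=2),'pics/s7.png')
save(cv2.resize(get_image('top')[100:225,205:345],None,fx=4.7,fy=4.7,interpolation=2),'pics/t7.png')
```

```text
shift [-0.0015  0.0011  0.0717] turn 0.1 F [-0.64  0.17 -0.02] inF [-87.2   1.1 170.7] w 42.5 t 8.85 ztilt [ 0.01 -0.   -1.  ]
```

View pics/w7.png

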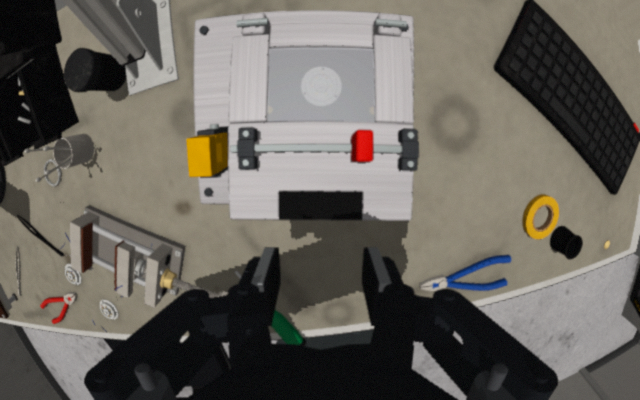

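View pics/s7.png

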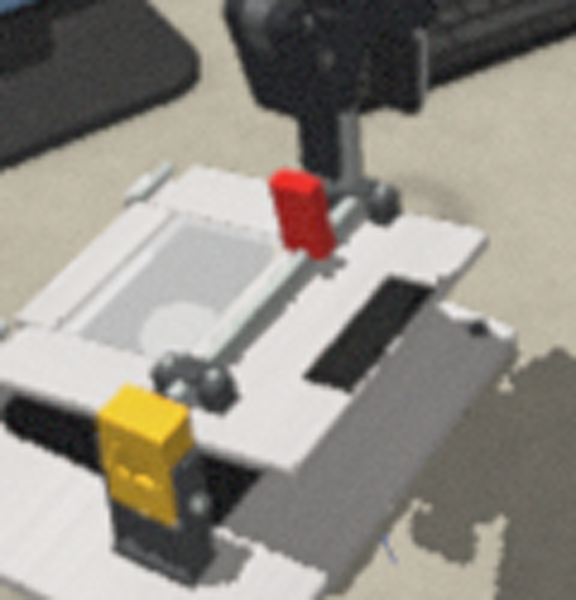

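View pics/t7.png

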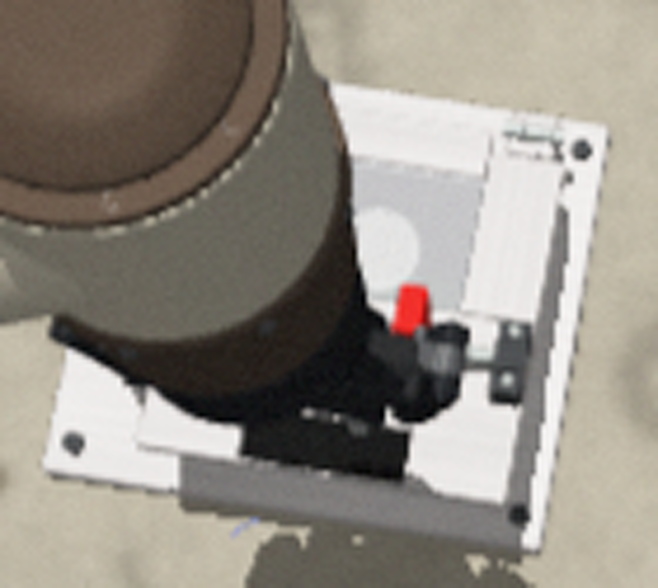

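Run:
```python
from h import *
st=read_state()
for th in (.15,.17):
    Pf=lambda r,h,y:F(72-r*np.cos(th)+h*np.sin(th),y,48+r*np.sin(th)+h*np.cos(th))
    print(th,'wrist tabtop corners',[wproj(Pf(117+a,53,-30+b)).round(1) for a,b in [(11,6),(11,-6),(-11,-6),(-11,6)]],'base',[wproj(Pf(117+a,4,-30+b)).round(1) for a,b in [(11,6),(11,-6)]])
    print('side top',[((proj('side',Pf(117+a,53,-30+b))-[230,160])*4.8).round(0) for a,b in [(11,6),(11,-6),(-11,-6),(-11,6)]])
    print('pad wrist',[wproj(Pf(164+a,7,b)).round(1) for a in(12,-12) for b in (35,-35)])
im=get_image('wrist'); save(cv2.resize(im[110:230,180:430],None,fx=3.2,fy=3.2,interpolation=2),'pics/w8.png')
go(F(-34,-30,170))
```

```text
0.15 wrist tabtop corners [array([357.9, 160.8]), array([375.9, 161.1]), array([376.1, 127.9]), array([358. , 127.4])] base [array([350.6, 159.8]), array([365.2, 160. ])]
side top [array([311., 192.]), array([326., 176.]), array([283., 166.]), array([268., 182.])]
pad wrist [array([278.5, 218.5]), array([363.4, 218.5]), array([277.9, 189.5]), array([364.1, 189.6])]
0.17 wrist tabtop corners [array([358.4, 159.2]), array([376.6, 159.5]), array([376.6, 125.9]), array([358.4, 125.5])] base [array([350.9, 159.7]), array([365.7, 159.9])]
side top [array([308., 186.]), array([323., 170.]), array([280., 161.]), array([265., 177.])]
pad wrist [array([277.9, 219.1]), array([364. , 219.2]), array([277.4, 189.7]), array([364.6, 189.8])]
shift [ 0.0562  0.0303 -0.0037] turn 0.07 F [-0.54  0.55 -0.54] inF [-90.3   0.2 166.2] w 42.6 t 9.05 ztilt [ 0.    -0.001 -1.   ]
```

View pics/w8.png

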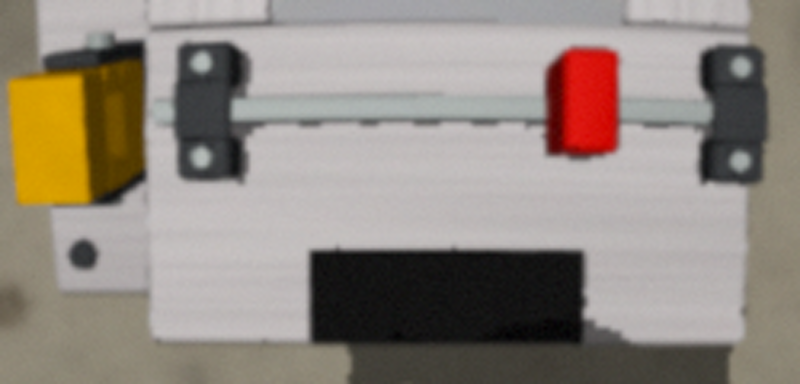

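Request:
jog_arm --pt "0.02 0.01 0 0" --pt "0.04 0.02 0 0" --pt "0.056 0.0285 0 0" --pt "0.056 0.0285 0.01 0" --pt "0.056 0.0285 0.03 0" --pt "0.056 0.0285 0.046 0" --pt "0.056 0.0285 0.046 0"

```text
clock: 9.93
position: [570.2, -91.5, 118.2]
ee_rot: [0.997, -0.076, -0.002, 0.001]
contact_force: [0.4, 0.8, 1.0]
gripper_width: 42.6
```

Run:
```python
from h import *
go(F(-34,-28.5,100))
save(get_image('wrist'),'pics/w9.png');save(cv2.resize(get_image('side')[130:270,230:350],None,fx=4.2,fy=4.2,interpolation=2),'pics/s9.png')
```

```text
shift [0.002  0.0002 0.0182] turn 0.07 F [0.42 0.8  1.02] inF [-35.9 -28.3 118.2] w 42.6 t 9.925 ztilt [-0.004 -0.002 -1.   ]
```

View pics/w9.png

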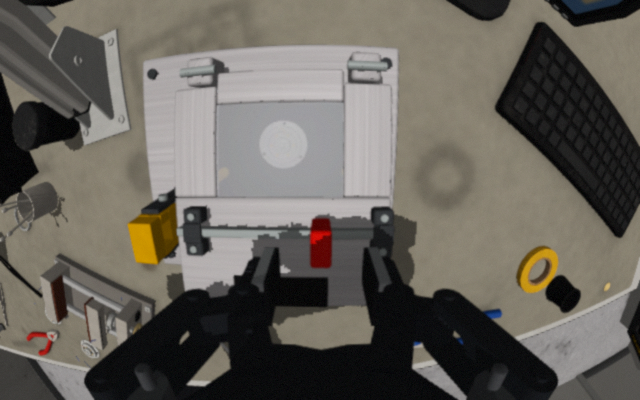

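View pics/s9.png

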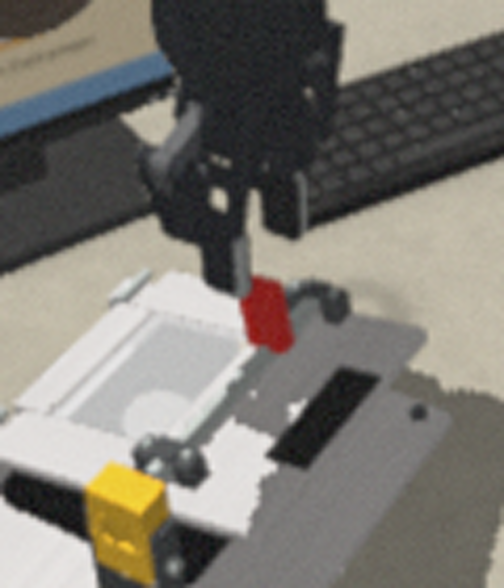

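Request:
jog_arm --pt "0.001 0 0.006 0" --pt "0.002 0 0.012 0" --pt "0.002 0 0.017 0" --pt "0.002 0 0.021 0" --pt "0.002 0 0.024 0" --pt "0.002 0 0.024 0"

```text
clock: 10.78
position: [573.8, -91.9, 96.1]
ee_rot: [0.997, -0.076, -0.0, 0.001]
contact_force: [0.1, 0.3, -0.4]
gripper_width: 42.3
```

Run:
```python
from h import *
go(F(-34,-28.5,100))
save(get_image('wrist'),'pics/w10.png');save(cv2.resize(get_image('side')[130:270,230:350],None,fx=4.2,fy=4.2,interpolation=2),'pics/s10.png')
```

```text
shift [-0.0017  0.0003 -0.0039] turn 0.09 F [ 0.15  0.34 -0.4 ] inF [-32.3 -28.2  96.1] w 42.3 t 10.775 ztilt [-0.    -0.002 -1.   ]
```

View pics/w10.png

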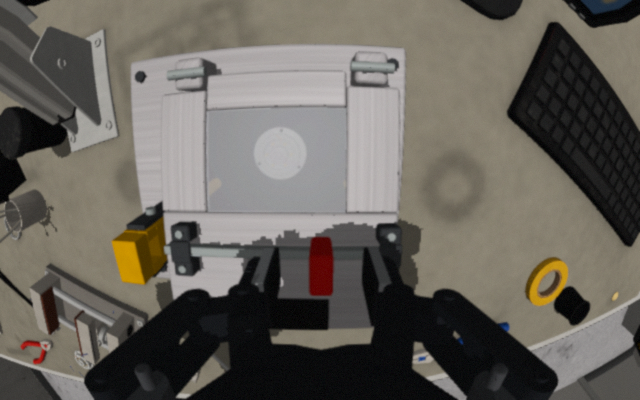

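View pics/s10.png

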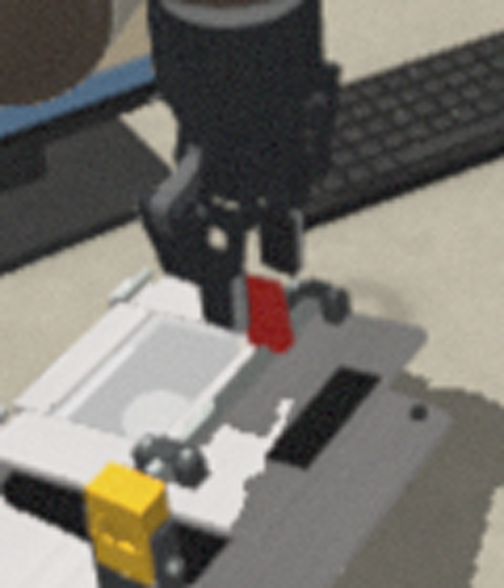

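Request:
jog_arm --pt "-0.001 0 0.004 0" --pt "-0.002 0 0.004 0"

```text
clock: 11.12
position: [571.7, -91.6, 92.1]
ee_rot: [0.997, -0.076, -0.0, 0.001]
contact_force: [0.2, 0.1, -0.8]
gripper_width: 42.9
```

Request:
jog_arm --pt "0 0 0 0" --pt "0 0 0 0" --pt "0 0 0 0" --pt "0 0 0 0" --pt "0 0 0 0" --pt "0 0 0 0" --hand -1

```text
clock: 11.88
position: [571.7, -91.6, 92.3]
ee_rot: [0.997, -0.076, 0.0, 0.001]
contact_force: [-1.3, 0.0, 3.4]
gripper_width: 10.6
```

Run:
```python
from h import *
go(F(-34,-28.5,100))
save(get_image('wrist'),'pics/w11.png');save(cv2.resize(get_image('side')[130:270,230:350],None,fx=4.2,fy=4.2,interpolation=2),'pics/s11.png')
```

```text
shift [ 0.0004  0.0003 -0.0077] turn 0.09 F [-1.28  0.05  3.39] inF [-34.4 -28.2  92.3] w 10.6 t 11.875 ztilt [-0.    -0.002 -1.   ]
```

View pics/s11.png

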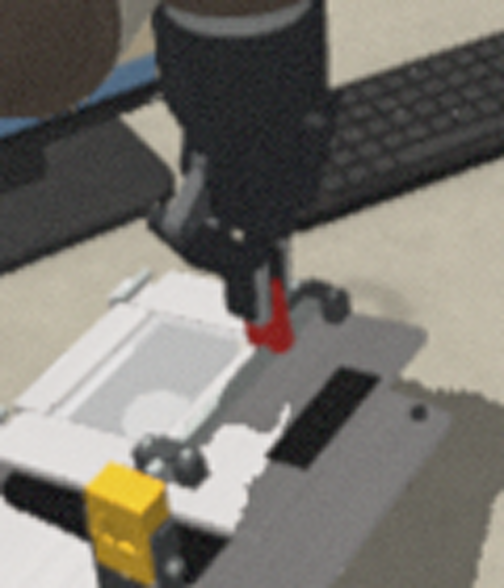

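View pics/w11.png

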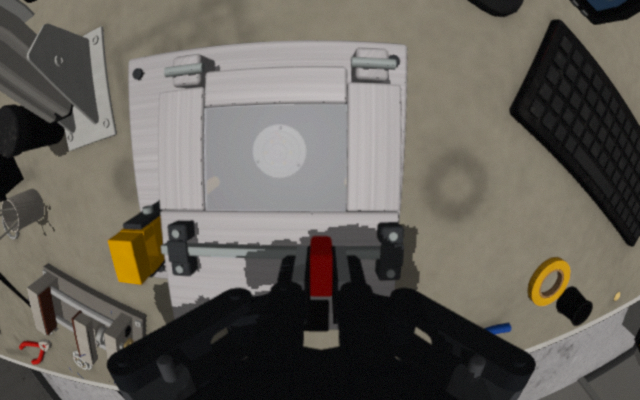

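Request:
jog_arm --pt "-0.0005 0 0.001 0" --pt "-0.001 0 0.0025 0" --pt "-0.002 0 0.004 0" --pt "-0.0027 0 0.0056 0" --pt "-0.0027 0 0.0056 0" --pt "-0.0027 0 0.0056 0"

```text
clock: 12.72
position: [570.7, -91.4, 89.5]
ee_rot: [0.997, -0.075, 0.002, 0.001]
contact_force: [-4.2, 1.1, 13.5]
gripper_width: 10.3
```

Run:
```python
from h import *
go(F(-34,-28.5,100))
im=get_image('side')
save(cv2.resize(im[190:290,230:350],None,fx=6,fy=6,interpolation=2),'pics/s12.png')
for th in (.08,.1,.12,.14,.16):
    Pf=lambda r,h,y:F(72-r*np.cos(th)+h*np.sin(th),y,48+r*np.sin(th)+h*np.cos(th))
    print(th,[((proj('side',Pf(177,h,79))-[230,190])*6).round(0) for h in (4,-4)],'tip',((proj('side',Pf(117,18,72))-[230,190])*6).round(0),((proj('side',Pf(117,8,72))-[230,190])*6).round(0))
```

```text
shift [ 0.0015  0.0004 -0.0104] turn 0.16 F [-4.22  1.06 13.49] inF [-35.5 -28.1  89.5] w 10.3 t 12.725 ztilt [ 0.004 -0.002 -1.   ]
0.08 [array([377., 438.]), array([380., 455.])] tip [226. 333.] [231. 355.]
0.1 [array([375., 430.]), array([379., 448.])] tip [224. 327.] [229. 350.]
0.12 [array([373., 422.]), array([377., 440.])] tip [222. 322.] [228. 344.]
0.14 [array([371., 413.]), array([376., 432.])] tip [219. 316.] [226. 339.]
0.16 [array([369., 405.]), array([374., 424.])] tip [217. 310.] [224. 333.]
```

View pics/s12.png

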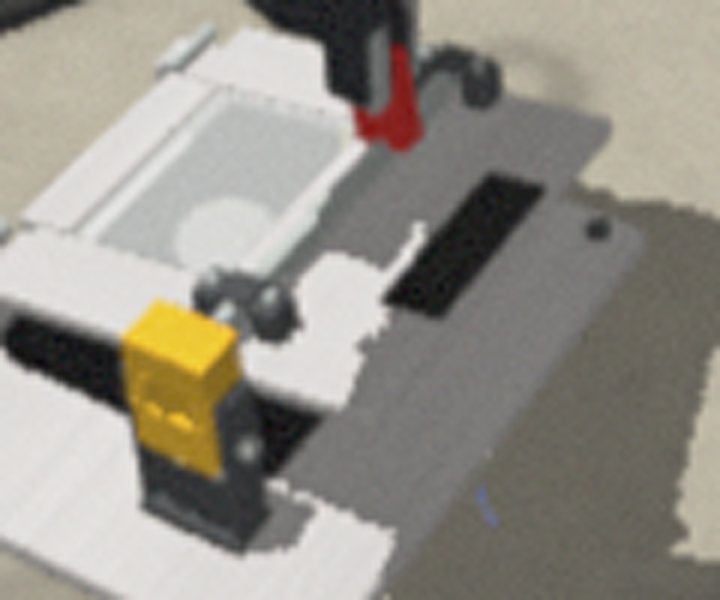

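Request:
jog_arm --pt "-0.0005 0 0.004 0" --pt "-0.001 0 0.005 0" --pt "-0.0015 0 0.006 0" --pt "-0.0015 0 0.0065 0" --pt "-0.0015 0 0.0065 0"

```text
clock: 13.4
position: [569.8, -91.4, 87.0]
ee_rot: [0.997, -0.074, 0.004, 0.001]
contact_force: [-8.9, 2.9, 20.9]
gripper_width: 10.3
```

Run:
```python
from h import *
go(F(-34,-28.5,100))
im=get_image('side')
save(cv2.resize(im[190:290,230:350],None,fx=6,fy=6,interpolation=2),'pics/s13.png')
```

```text
shift [ 0.0024  0.0003 -0.0129] turn 0.22 F [-8.94  2.91 20.94] inF [-36.3 -28.3  87. ] w 10.3 t 13.4 ztilt [ 0.007 -0.003 -1.   ]
```

View pics/s13.png

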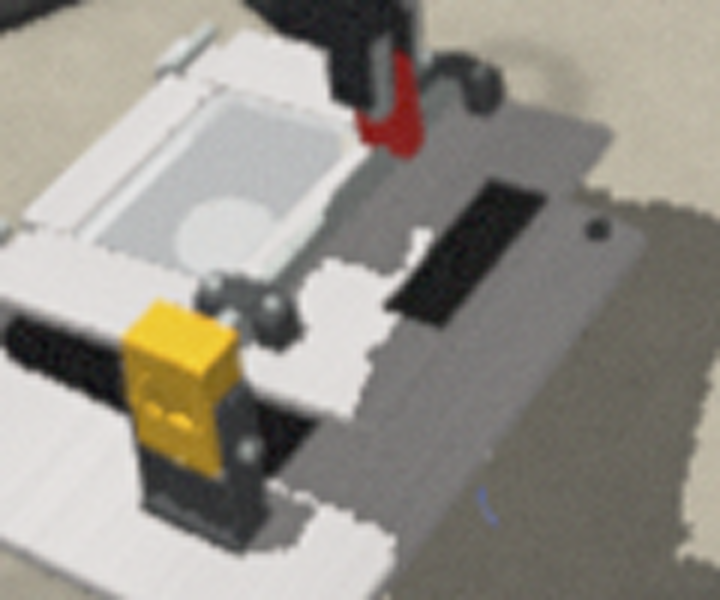

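Run:
```python
from h import *
for th in (.1,.12,.14,.16):
    Pf=lambda r,h,y:F(72-r*np.cos(th)+h*np.sin(th),y,48+r*np.sin(th)+h*np.cos(th))
    print(th,[((proj('side',Pf(r,7,y))-[230,190])*6).round(0) for r,y in ((176,35),(152,35),(152,-35),(176,-35))],'lip',((proj('side',Pf(177,-4,-79))-[230,190])*6).round(0), 'hinge-end', ((proj('side',Pf(0,0,79))-[230,190])*6).round(0))
print([((proj('side',F(x,y,97.2))-[230,190])*6).round(0) for x,y in ((-29.5,105),(-29.5,85),(-60.5,85),(-60.5,105))])
```

```text
0.1 [array([445., 330.]), array([382., 309.]), array([491., 180.]), array([551., 198.])] lip [617. 147.] hinge-end [-54. 281.]
0.12 [array([443., 322.]), array([381., 302.]), array([490., 173.]), array([550., 190.])] lip [617. 139.] hinge-end [-54. 281.]
0.14 [array([441., 314.]), array([379., 295.]), array([488., 166.]), array([548., 182.])] lip [616. 131.] hinge-end [-54. 281.]
0.16 [array([439., 306.]), array([377., 288.]), array([486., 159.]), array([547., 174.])] lip [615. 123.] hinge-end [-54. 281.]
[array([120., 337.]), array([159., 296.]), array([241., 331.]), array([203., 374.])]
```

Request:
jog_arm --pt "-0.001 -0.001 0.0045 0" --pt "-0.0015 -0.003 0.0045 0" --pt "-0.002 -0.005 0.0045 0" --pt "-0.002 -0.007 0.0045 0" --pt "-0.002 -0.009 0.0045 0" --pt "-0.002 -0.009 0.0045 0"

```text
clock: 14.2
position: [570.9, -82.8, 86.7]
ee_rot: [0.997, -0.074, 0.007, 0.002]
contact_force: [-7.0, 0.3, 19.1]
gripper_width: 10.3
```

```bash
cat > look.py <<'E'
import sys
from h import *
go(F(-34,-28.5,100))
im=get_image('side'); save(cv2.resize(im[190:290,230:350],None,fx=6,fy=6,interpolation=2),f'pics/s{sys.argv[1]}.png')
go(F(-34,-28.5,100))
E
python3 look.py 14
```

```text
shift [ 0.0026  0.0089 -0.0132] turn 0.3 F [-6.97  0.27 19.08] inF [-36.5 -19.6  86.7] w 10.3 t 14.2 ztilt [ 0.013 -0.005 -1.   ]
shift [ 0.0026  0.0089 -0.0132] turn 0.29 F [-6.77  1.44 19.08] inF [-36.5 -19.7  86.7] w 10.6 t 14.25 ztilt [ 0.013 -0.005 -1.   ]
```

View pics/s14.png

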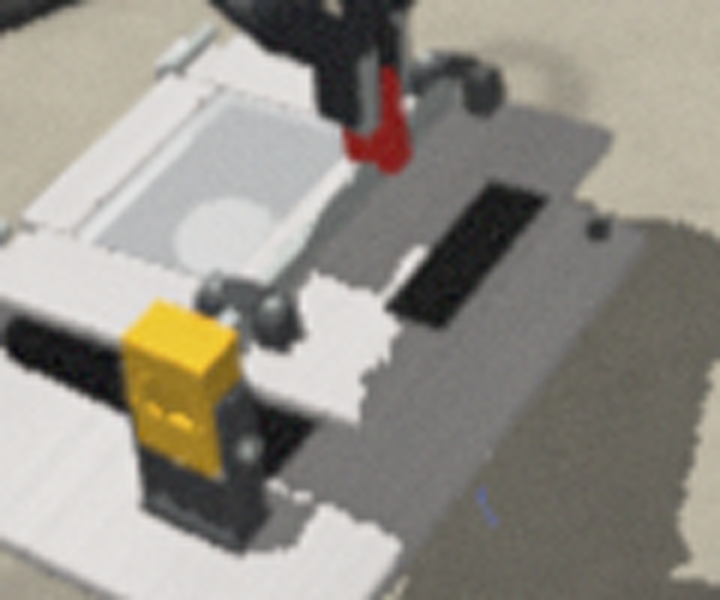

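Request:
jog_arm --pt "-0.001 -0.001 0.004 0" --pt "-0.001 -0.002 0.004 0" --pt "-0.001 -0.003 0.004 0" --pt "-0.001 -0.003 0.004 0"

```text
clock: 14.75
position: [571.4, -80.5, 86.7]
ee_rot: [0.997, -0.073, 0.008, 0.002]
contact_force: [-6.9, -0.5, 20.3]
gripper_width: 10.7
```

Request:
jog_arm --pt "-0.001 -0.001 0.004 0" --pt "-0.001 -0.0015 0.004 0" --pt "-0.001 -0.002 0.004 0" --pt "-0.001 -0.002 0.004 0"

```text
clock: 15.25
position: [571.5, -79.1, 86.5]
ee_rot: [0.997, -0.073, 0.01, 0.003]
contact_force: [-8.0, 0.7, 20.7]
gripper_width: 10.5
```

Request:
jog_arm --pt "-0.001 -0.001 0.004 0" --pt "-0.001 -0.0015 0.004 0" --pt "-0.001 -0.002 0.004 0" --pt "-0.001 -0.002 0.004 0"

```text
clock: 15.75
position: [571.5, -78.2, 86.2]
ee_rot: [0.997, -0.073, 0.011, 0.004]
contact_force: [-8.0, -1.4, 19.8]
gripper_width: 10.5
```

Request:
jog_arm --pt "-0.001 -0.001 0.004 0" --pt "-0.001 -0.0015 0.004 0" --pt "-0.001 -0.002 0.004 0" --pt "-0.001 -0.002 0.004 0"

```text
clock: 16.25
position: [571.5, -78.0, 86.0]
ee_rot: [0.997, -0.072, 0.013, 0.005]
contact_force: [-8.6, -3.6, 19.9]
gripper_width: 10.6
```

```bash
python3 look.py 15
```

```text
shift [ 0.0029  0.0139 -0.0138] turn 0.46 F [-8.64 -3.59 19.92] inF [-36.7 -14.7  86. ] w 10.6 t 16.25 ztilt [ 0.025 -0.012 -1.   ]
shift [ 0.003   0.0139 -0.0138] turn 0.46 F [-7.6  -4.16 19.53] inF [-36.7 -14.7  86. ] w 10.5 t 16.3 ztilt [ 0.025 -0.012 -1.   ]
```

View pics/s15.png

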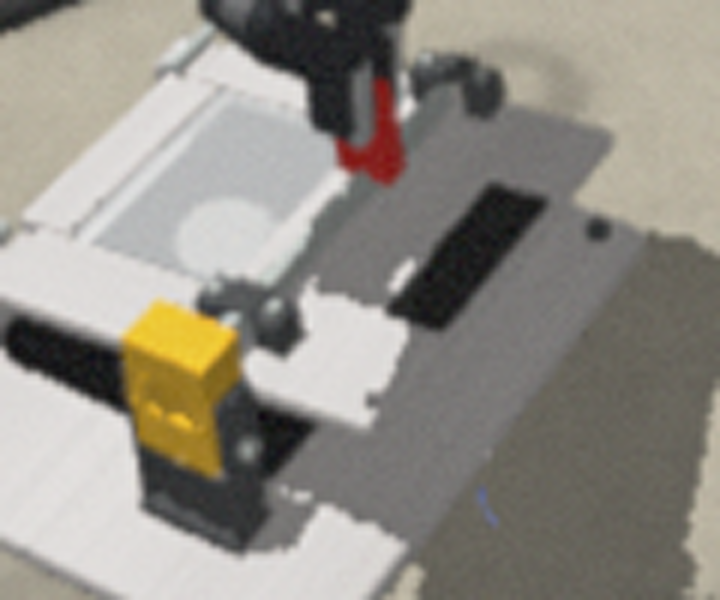

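Request:
jog_arm --pt "0 0.001 0.003 0" --pt "0 0.0015 0.002 0" --pt "0 0.0015 0.001 0" --pt "0 0.0015 0.0 0" --pt "0 0.0015 0.0 0"

```text
clock: 16.92
position: [571.8, -79.7, 87.7]
ee_rot: [0.997, -0.073, 0.014, 0.005]
contact_force: [-3.2, 1.0, 8.7]
gripper_width: 10.1
```

```bash
python3 look.py 16
```

```text
shift [ 0.0024  0.0122 -0.0121] turn 0.44 F [-3.22  1.    8.7 ] inF [-36.1 -16.4  87.7] w 10.1 t 16.925 ztilt [ 0.027 -0.013 -1.   ]
shift [ 0.0024  0.0122 -0.0121] turn 0.45 F [-3.4   0.52 10.12] inF [-36.1 -16.4  87.7] w 10.3 t 16.975 ztilt [ 0.027 -0.013 -1.   ]
```

View pics/s16.png

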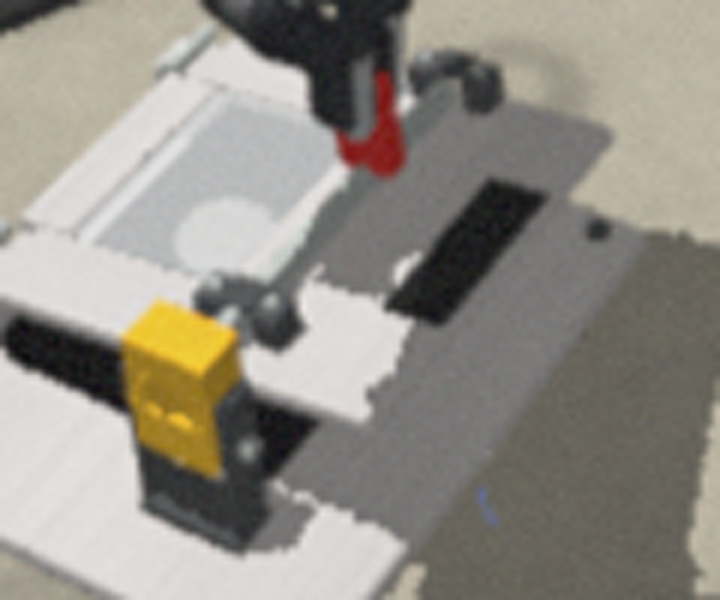

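Request:
jog_arm --pt "-0.0005 -0.001 0.002 0" --pt "-0.0005 -0.002 0.002 0" --pt "-0.0005 -0.0025 0.002 0" --pt "-0.0005 -0.003 0.002 0" --pt "-0.0005 -0.003 0.002 0"

```text
clock: 17.6
position: [572.2, -77.3, 87.7]
ee_rot: [0.997, -0.073, 0.015, 0.006]
contact_force: [-4.2, 0.1, 11.5]
gripper_width: 10.3
```

Request:
jog_arm --pt "-0.0005 -0.001 0.002 0" --pt "-0.0005 -0.0015 0.002 0" --pt "-0.0005 -0.002 0.002 0" --pt "-0.0005 -0.002 0.002 0"

```text
clock: 18.1
position: [572.4, -75.8, 87.6]
ee_rot: [0.997, -0.073, 0.016, 0.006]
contact_force: [-3.9, -0.8, 11.2]
gripper_width: 10.6
```

```bash
python3 look.py 17
```

```text
shift [ 0.0023  0.0162 -0.0121] turn 0.44 F [-3.89 -0.79 11.2 ] inF [-36.1 -12.5  87.6] w 10.6 t 18.1 ztilt [ 0.03  -0.014 -0.999]
shift [ 0.0024  0.0162 -0.0121] turn 0.44 F [-5.76  0.36 11.12] inF [-36.1 -12.5  87.7] w 10.3 t 18.15 ztilt [ 0.03  -0.014 -0.999]
```

Request:
jog_arm --pt "-0.0005 -0.001 0.002 0" --pt "-0.0005 -0.002 0.002 0" --pt "-0.0005 -0.003 0.002 0" --pt "-0.0005 -0.0035 0.002 0" --pt "-0.0005 -0.004 0.002 0"

```text
clock: 18.77
position: [573.0, -72.4, 87.6]
ee_rot: [0.997, -0.073, 0.016, 0.006]
contact_force: [-4.5, 0.0, 11.7]
gripper_width: 10.0
```

Request:
jog_arm --pt "-0.0005 -0.001 0.002 0" --pt "-0.0005 -0.002 0.002 0" --pt "-0.0005 -0.003 0.002 0" --pt "-0.0005 -0.0035 0.002 0" --pt "-0.0005 -0.004 0.002 0"

```text
clock: 19.4
position: [573.5, -69.0, 87.7]
ee_rot: [0.997, -0.073, 0.017, 0.007]
contact_force: [-5.1, -0.6, 12.0]
gripper_width: 10.5
```

```bash
python3 look.py 18
```

```text
shift [ 0.0023  0.0231 -0.012 ] turn 0.44 F [-5.08 -0.64 11.98] inF [-36.   -5.6  87.7] w 10.5 t 19.4 ztilt [ 0.033 -0.016 -0.999]
shift [ 0.0023  0.0232 -0.012 ] turn 0.44 F [-4.07 -0.35 11.51] inF [-36.   -5.5  87.7] w 10.4 t 19.45 ztilt [ 0.033 -0.016 -0.999]
```

View pics/s18.png

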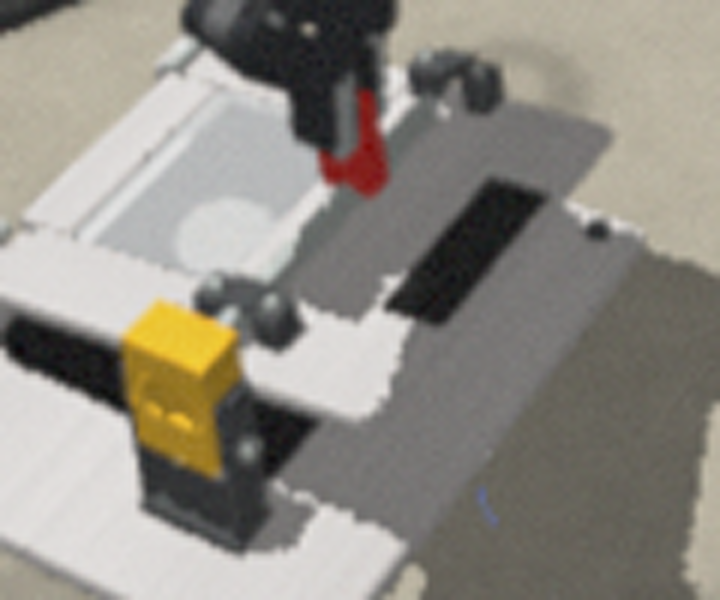

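Request:
jog_arm --pt "-0.0005 -0.001 0.002 0" --pt "-0.0005 -0.002 0.002 0" --pt "-0.0005 -0.003 0.002 0" --pt "-0.0005 -0.004 0.002 0" --pt "-0.0005 -0.005 0.002 0"

```text
clock: 20.08
position: [574.2, -64.5, 87.6]
ee_rot: [0.997, -0.073, 0.018, 0.007]
contact_force: [-4.9, -0.6, 11.6]
gripper_width: 10.6
```

Request:
jog_arm --pt "-0.0005 -0.001 0.002 0" --pt "-0.0005 -0.002 0.002 0" --pt "-0.0005 -0.003 0.002 0" --pt "-0.0005 -0.004 0.002 0" --pt "-0.0005 -0.005 0.002 0"

```text
clock: 20.7
position: [575.0, -60.1, 87.7]
ee_rot: [0.997, -0.073, 0.019, 0.008]
contact_force: [-4.9, -0.9, 12.2]
gripper_width: 10.3
```

```bash
python3 look.py 19
```

```text
shift [ 0.0022  0.0321 -0.0119] turn 0.43 F [-4.94 -0.86 12.18] inF [-36.    3.4  87.7] w 10.3 t 20.7 ztilt [ 0.037 -0.018 -0.999]
shift [ 0.0022  0.0322 -0.0118] turn 0.44 F [-5.04 -0.18 12.23] inF [-36.    3.5  87.7] w 10.6 t 20.75 ztilt [ 0.037 -0.018 -0.999]
```

View pics/s19.png

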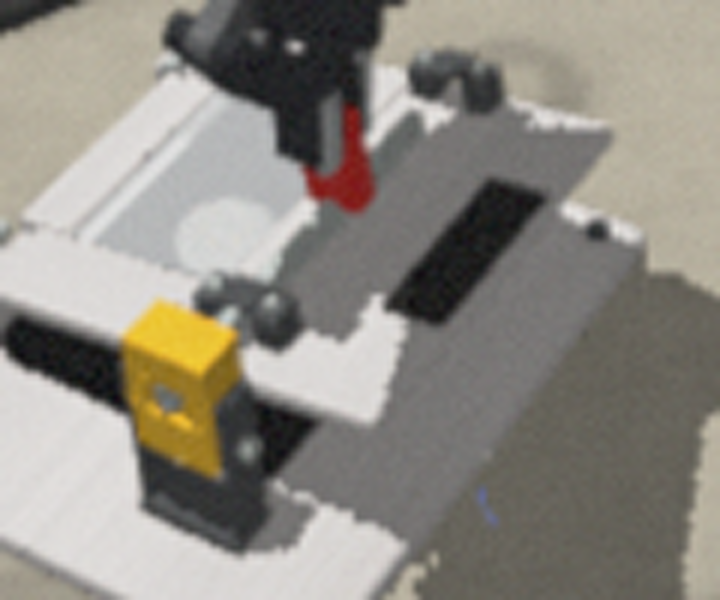

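Request:
jog_arm --pt "-0.0005 -0.001 0.002 0" --pt "-0.0005 -0.002 0.002 0" --pt "-0.0005 -0.003 0.002 0" --pt "-0.0005 -0.004 0.002 0" --pt "-0.0005 -0.005 0.002 0"

```text
clock: 21.38
position: [575.7, -55.6, 87.7]
ee_rot: [0.997, -0.073, 0.02, 0.008]
contact_force: [-3.2, -1.1, 12.3]
gripper_width: 10.5
```

Request:
jog_arm --pt "-0.0005 -0.001 0.002 0" --pt "-0.0005 -0.002 0.002 0" --pt "-0.0005 -0.003 0.002 0" --pt "-0.0005 -0.004 0.002 0" --pt "-0.0005 -0.005 0.002 0"

```text
clock: 22.0
position: [576.2, -52.0, 87.7]
ee_rot: [0.997, -0.073, 0.02, 0.009]
contact_force: [-3.3, -6.9, 11.8]
gripper_width: 10.2
```

Request:
jog_arm --pt "-0.0005 -0.001 0.002 0" --pt "-0.0005 -0.002 0.002 0" --pt "-0.0005 -0.0025 0.002 0" --pt "-0.0005 -0.0025 0.002 0"

```text
clock: 22.5
position: [576.2, -51.9, 87.7]
ee_rot: [0.997, -0.073, 0.02, 0.011]
contact_force: [-3.7, -9.2, 10.7]
gripper_width: 10.3
```

```bash
python3 look.py 20
```

```text
shift [ 0.0022  0.0404 -0.0115] turn 0.44 F [-3.73 -9.21 10.67] inF [-36.   11.7  87.7] w 10.3 t 22.5 ztilt [ 0.039 -0.024 -0.999]
shift [ 0.0022  0.0404 -0.0116] turn 0.43 F [-2.93 -8.14 10.47] inF [-36.   11.7  87.6] w 10.5 t 22.55 ztilt [ 0.039 -0.024 -0.999]
```

View pics/s20.png

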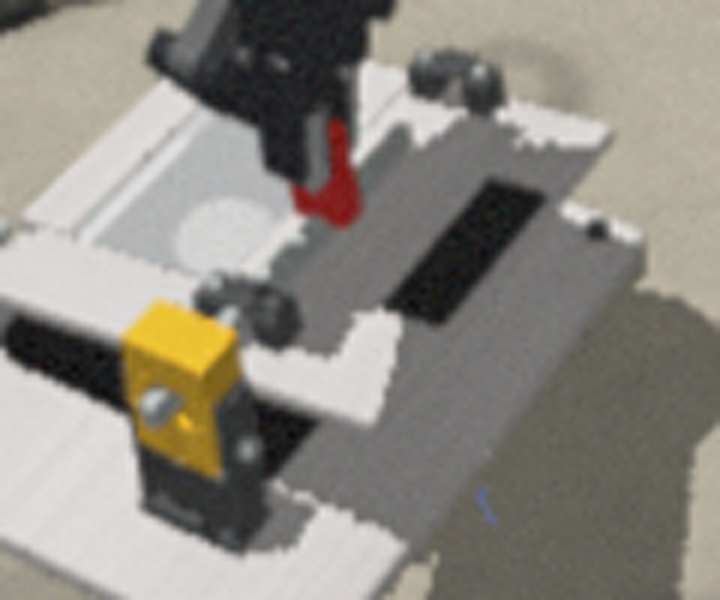

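Request:
jog_arm --pt "0 0 0.001 0" --pt "0 0 0.0 0" --pt "0 0 -0.0005 0" --pt "0 0 -0.0005 0"

```text
clock: 23.05
position: [576.4, -52.2, 88.3]
ee_rot: [0.997, -0.073, 0.021, 0.011]
contact_force: [-0.9, -3.5, 3.5]
gripper_width: 10.2
```

Request:
jog_arm --pt "0 0 0 0" --pt "0 0 0 0" --pt "0 0 0 0" --pt "0 0 0 0" --pt "0 0 0 0" --hand 0

```text
clock: 23.68
position: [576.3, -52.1, 88.2]
ee_rot: [0.997, -0.073, 0.02, 0.011]
contact_force: [-1.0, -0.6, 0.2]
gripper_width: 42.7
```

```bash
python3 look.py 21
```

```text
shift [ 0.002   0.0403 -0.011 ] turn 0.44 F [-1.04 -0.59  0.17] inF [-35.9  11.5  88.2] w 42.7 t 23.675 ztilt [ 0.039 -0.024 -0.999]
shift [ 0.002   0.0402 -0.011 ] turn 0.44 F [ 0.29 -0.65  0.59] inF [-35.8  11.5  88.2] w 42.2 t 23.725 ztilt [ 0.039 -0.024 -0.999]
```

View pics/s21.png

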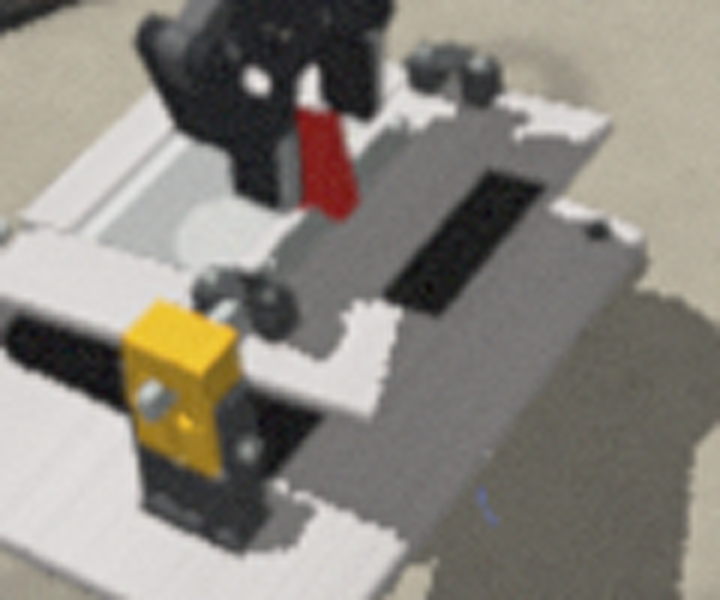

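Request:
jog_arm --pt "0 0 -0.01 0" --pt "0 0 -0.03 0" --pt "0 0 -0.06 0" --pt "0 0 -0.1 0" --pt "-0.05 0 -0.14 0" --pt "-0.1 0 -0.15 0" --pt "-0.1 0 -0.15 0"

```text
clock: 24.6
position: [469.2, -34.0, 236.2]
ee_rot: [0.997, -0.072, 0.022, 0.01]
contact_force: [0.7, 0.7, 0.1]
gripper_width: 42.5
```

```bash
python3 look.py 22
python3 - <<'E'
from h import *
save(get_image('wrist'),'pics/w22.png')
E
```

```text
shift [0.1037 0.0403 0.1418] turn 0.5 F [0.69 0.73 0.07] inF [-144.5   13.2  236.2] w 42.5 t 24.6 ztilt [ 0.043 -0.023 -0.999]
shift [0.1021 0.0405 0.1413] turn 0.5 F [-0.08  0.15  0.62] inF [-142.8   13.4  235.7] w 42.8 t 24.65 ztilt [ 0.043 -0.023 -0.999]
```

View pics/s22.png

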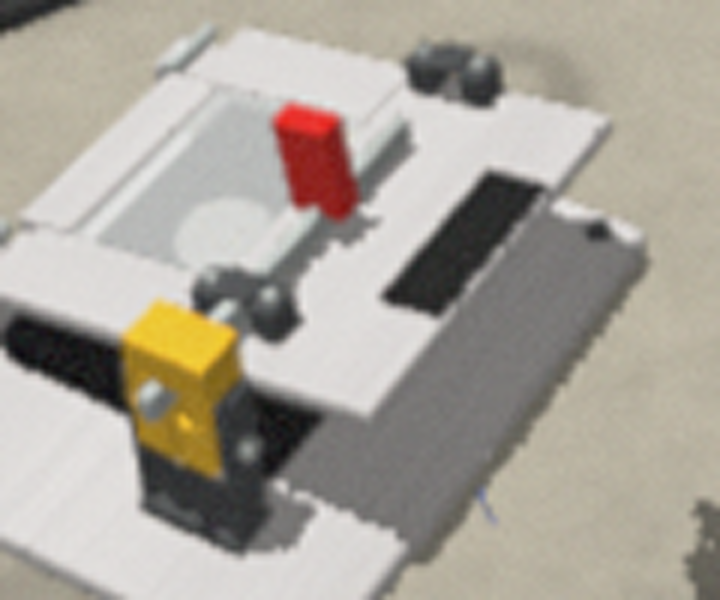

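View pics/w22.png

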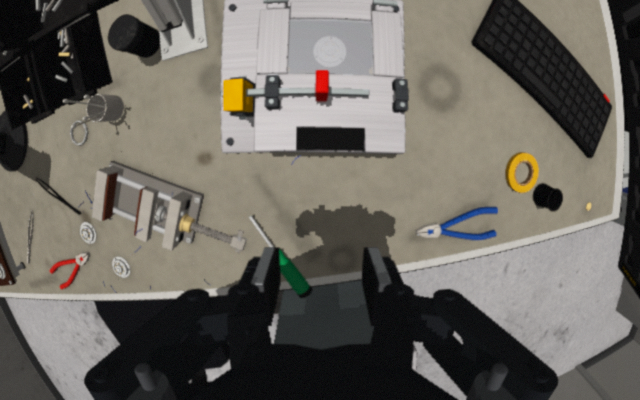

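Run:
```python
from h import *
from scipy.optimize import minimize_scalar
def poly(th): 
    Pf=lambda r,h,y:F(72-r*np.cos(th)+h*np.sin(th),y,48+r*np.sin(th)+h*np.cos(th))
    return np.mean([proj('side',Pf(r,7,y)) for r,y in ((176,35),(152,35),(152,-35),(176,-35))],0)
def cen(g,box,s):
    x0,y0,x1,y1=box; sub=g[y0:y1,x0:x1]; m=(sub<70).astype(np.uint8)
    n,l,st,c=cv2.connectedComponentsWithStats(m); i=1+np.argmax(st[1:,4]); print(st[i],len(st))
    return c[i]+[x0,y0]
g7=cv2.cvtColor(cv2.imread('pics/s7.png'),cv2.COLOR_BGR2GRAY); g22=cv2.cvtColor(cv2.imread('pics/s22.png'),cv2.COLOR_BGR2GRAY)
c7=(cen(g7,(290,260,460,400),4.8)+.5)/4.8+[230,160]-.5; c22=(cen(g22,(370,150,570,330),6)+.5)/6+[230,190]-.5
print('unbolted',c7,'bolted',c22)
for th in (.12,.13,.14,.15,.16,.17): print(th,poly(th))
```

```text
[  18   20  125  110 5325] 2
[  17   25  154  139 8290] 2
unbolted [306.60412754 229.10702269] bolted [306.70570969 230.24306393]
0.12 [307.65995086 231.10833649]
0.13 [307.51852238 230.48249663]
0.14 [307.36980366 229.85341382]
0.15 [307.21378863 229.22115888]
0.16 [307.05047237 228.58580361]
0.17 [306.87985118 227.94742082]
```

```bash
python3 -c "
from bench import *
print(read_state()['clock']); print(job_done())"
```

```text
24.7
the job is handed in; nothing more can be done
None
```

The cover is down and bolted through the keeper, and the job was handed in at 24.7 s of the 70 s allowed. I don't have the verdict: `job_done()` reports none.

**What I did:**
- I pressed the cover onto its sprung pins at the black pad, then gripped the red tab and lowered it.
- The first try met the keeper's face at 13.5 mm of travel with about 5 N, so I backed off and raised the bolt 1.7 mm.
- The bolt then slid through freely to its stop, reading 39.9 mm of travel. I released the tab and drew the arm clear.

**What the last checks showed:**
- **Bolt:** the side picture shows its tip standing out of the back of the yellow eye.
- **Contact:** the force on the tool is about 0 N.
- **Bystanders:** the screwdriver, pliers and tape look undisturbed in the wrist picture. I did not measure their positions.

**What disagreed:**
- **Cover angle:** it must stay below 0.15 rad. The picture read directly gives 0.134. Counting back from the unbolted rest position, if that really was 0.17, gives about 0.152. The stated keeper geometry caps it at about 0.143, so I think it passes, but the pictures alone do not prove it.
- **Fingertips:** they appeared about 10 to 25 mm farther back than the notes say, so I set the heights from contact force and pictures.

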